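# Tap the drive centre into the lathe spindle

### The job

Get the small lathe ready for turning: lift the latch bar of its guard gate and swing the gate right back out of the way, then slide the drive centre's tapered shank into the spindle by hand and let go of it. Take the mallet and tap the spur end straight in until it is fully home, its square collar up against the spindle nose and held there by the taper alone; then lay the mallet back flat on the table. Leave the other things lying about where they are.

Things in the scene. Friction and masses are not known exactly. Their poses are not given: they have to be found in the camera images.
- lathe: small green bench lathe, no tailstock, fixed to the table. Origin on the table under the spindle's mouth, z up. The level spindle is 125 mm up; its mouth looks along -y; operator's side -x. Headstock y +30 to +155 mm, x +-55, up to z = 165. Spindle nose: tube 33 to 37 mm thick from y = 30 mm to 0. Bed y +135 to -170 mm, x +-62, up to z = 51. Clear guard wing at x = +78 mm, y +31 to -66, up to z = 168.
- spindle_mouth (a point): centre of the mouth of the spindle nose, on its axis; axes as lathe (the socket runs inward along +y). 1:10 taper socket, mouth 19 mm, from 4 mm inside on 16.7 mm, narrowing: the shank touches all round with the collar's shoulder 10 mm short of the mouth. From there friction grows with depth; the last millimetres take 12 to 20 N. The collar stops on the nose. Wedged in, it stays.
- gate (a joint): angle of the guard gate, rad: 0 shut across the spindle axis, 66 mm in front of the mouth; grows to 1.9 as it swings away from the headstock (toward -y of lathe), then to the back (+x), anticlockwise from above. Stiff hinge: stays where it is left. Clear panel in a steel frame, 150 mm wide, 70 to 166 mm above the table.
- gate_hinge (a point): point on the gate's upright hinge axis, 125 mm above the table, 76 mm behind (+x) the spindle axis and 66 mm in front (-y) of its mouth; axes of lathe. The hinge post is 10 mm thick and 168 mm tall.
- catch_top (a point): top of the catch's outer lip on the gate's front post, 152 mm above the table, 98 mm in front (-x) of the spindle axis; axes of lathe. The post is 12 mm wide (x) and, with the catch, reaches from 5 mm outside this point to 30 mm toward the headstock (y).
- latch (a joint): angle of the latch bar, rad: 0 lying level in its catch; grows to 0.6 as its free end is lifted; it falls back by its weight. From 0.25 on it clears the catch and the gate can swing; past the catch it may fall. It jams while the gate is pulled hard. Its pivot sits on the gate's outer face, 76 mm from the hinge axis along the gate and 11.5 mm off the gate's plane, 144 mm up.
- latch_tab (a point): centre of the round head of the thumb tab on the latch bar, 194 mm above the table when latched: flat, red, 22 mm wide along the gate, 8 mm thick across it; pinch it from above across its thickness (y). Its top is 11 mm above, the bar 44 mm below this point. The bar's pivot is 58 mm toward the hinge (+x of this frame) and 50 mm below. Axes: x along the gate to the hinge, y square to it, z up.
- drive_centre: steel spur drive centre, 96 mm long, 0.16 kg, lying level on its square collar. Origin under the middle of the collar; axis along x, 13 mm above the origin. Collar 26 mm square, x +-16 mm, to be gripped across its flats (along y). Tapered shank from x = +16 to +66 mm, 18 mm thick at the collar, 13 mm at the tip. Round spur head, 23 mm across, ends at x = -30 mm with four spurs and a point.
- shoulder (a point): centre of the collar's end face from which the shank springs, on the axis of the drive centre; axes as drive_centre. Home, it lies at the spindle mouth.
- mallet: wooden mallet lying flat, 0.42 kg: origin on the table under the middle of its length; the handle runs along x from -132 mm to the head, 22 mm wide, z = 16 to 42 mm; the head is a block x = +64 to +132 mm, y = +-54 mm, z = 0 to 58 mm; its two striking faces look along +y and -y. The centre of mass is near x = +70 mm.
- offcut_small: brown offcut, 20x60x20 mm, near the drive centre; origin under its middle. Leave it.
- hex_key: black hex key, 32x92x6 mm, near the drive centre; origin under its middle. Leave it.
- offcut_chip: pale offcut, 30x45x12 mm, near the spur end of the drive centre; origin under its middle. Leave it.
- glue_bottle: yellow glue bottle with a red nozzle, standing, 60 mm across, 176 mm tall; origin under its middle. Leave it standing.
- tape_measure: yellow tape measure standing on its base, 35x107x64 mm; origin under its middle. Leave it.
- offcut_strip: thin wooden strip, 30x190x12 mm, lying at the front edge; origin under its middle. Leave it.

How it is judged:
By the outcome, as a careful person would: the job done as asked, in the order asked, and still so for the second after the job is handed in, with the robot touching nothing.
It also fails if it takes over 72 s, if anything falls off the work surface, if the arm or the gripper's body presses on something with over 40 N, if the wrist force passes 120 N, or if a joint passes its speed limit or range.

### The arm

A 7-joint arm with a two-finger parallel gripper is mounted at the origin on a cart in front of the work surface, level with it; the furniture and walls round the work are solid. World frame = base frame: x ahead of the robot, y to its left, z up, the work surface at z = 0. Lengths are in m, angles in rad, forces in N, time in s.
With the tool pointing down it reaches from about 0.35 to 0.9 m from the base axis. Payload 8.1 kg.
Tool frame: the origin (TCP) lies at the very end of the fingers, on their centre line; the grasp point (between the pads) lies 19 mm behind it; z points along the fingers, y is the line along which they close (so a half turn about z gives the same grasp; the last joint's range is limited). The gripper opens to 92 mm and grips with 3 to 60 N. Pads are 19 mm wide; open, the fingers measure 130 mm over their backs; the gripper's body (75 mm by 190 mm) begins 47 mm behind the grasp point.
Start: joints at [1.042, 0.434, 0.025, 1.573, -0.012, 1.134, -0.075], TCP at [0.258, -0.569, 0.227] pointing down, gripper open.
Joint ranges: [-2.62, 2.62], [-0.44, 2.09], [-1.27, 1.32], [0.08, 2.57], [-1.32, 4.46], [0.12, 2], [-2.74, 2.74]. Speed limits (rad/s): [2.22, 2.22, 3.01, 3.01, 3.14, 3.14, 3.14].

### API

Orientations are given as [roll, pitch, yaw] about the fixed x, y, z axes, in that order (R = Rz(yaw) Ry(pitch) Rx(roll)).
In Python, from plant import readout, read_camera, bot gives the robot as it stands. The module is installed in compiled form; this text tells all that it offers.
- The arm moves only by the tool step_arm, never from a script. Its argument "deltas" is text: rows parted by semicolons, each of 7 numbers parted by spaces: the shift along the tool's x, y, z in cm, then the turn, a rotation vector about the tool's x, y, z in rad, then the gripper's target within -1 to 1 (shut at 1, half-way at 0, fully open at -1). In form: dx dy dz wx wy wz jaw; .... A call has 1 to 12 rows; each row shifts and turns the commanded pose from where the row before left it, along the tool's axes as they then stand; what a row does not reach is not made up. A row lasts 1/10 s, in which the tool goes at most 50 mm and 8.59 degrees, less where a joint would pass 70% of its speed; a pose out of reach is approached as far as the arm can. A call is refused whole if a number of a shift passes 5 or a number of a turn 0.15, either way. A call with a gripper value outside its range is refused whole. The fingers move at their own pace and stop on an object; "grip_force" is the grip in N (left out, the last holds). Time passes only in rows, so rows that do not move let the fingers close. It gives the time, the measured TCP pose, the force, the opening and the grip force at its end, in the units of the state.
- readout.get_state(): the state, without advancing time (a new reading comes with each control period).
- read_camera(name): name is "scene" or "top"; returns a dict with "frame" (384x512x3 uint8, red, green, blue), "mtx" (3x3 intrinsics, pixels), "D" ([k1, k2, p1, p2, k3] as OpenCV has them; the pictures are not rectified), "R" (3x3) and "t" (3): a world point X has camera coordinates R X + t. Camera axes: x right, y down, z forward; pixel columns grow to the right and rows downward; lengths in m; the calibration is good to about 2 mm. A picture is of the moment at which its call begins. There is no depth.
- bot.finish_job(): hands the job in; it is judged then, once.
The state is a dict: "t": time; "q": joint angles; "joint_velocities": joint speeds; "effort": joint torques, N m; "tool_pos": TCP position; "tool_rot": TCP orientation; "contact_force": force on the tool from outside, world axes, zero at the start; "ft_torque": the same for the moment, N m; "gripper_width": opening from 0.0 (shut) to 1.0 (fully open); "finger_force": force on a finger pad.
Only numpy, scipy, OpenCV 4.12 (cv2) and the standard library are available. Lean on these libraries where they do the work, as an engineer would, in place of code of your own. Each camera call takes 0.05 s, during which the arm holds its last target. There are 200 camera calls.

## Working session

There is one attempt and no reset: what is moved stays moved. The work goes in short steps, Python scripts to look and compute and a tool call to move; the robot and the scene stay as the last step left them, time stands still between calls to the robot, and variables do not carry over. Pictures are saved under pics/ and viewed, at most 12 in all, crops included, and the job is handed in when it is done.

Besides the shell and the picture viewer there is one more tool, called after "Request:" as name(argument=value, ...) on one line, values as JSON. step_arm: Moves the arm, as the interface text tells. Its arguments: {"type":"object","properties":{"deltas":{"type":"string"},"grip_force":{"type":"number"}},"required":["deltas"]}

```bash
ls; mkdir -p pics; python3 - <<'E'
from plant import readout, read_camera, bot
import cv2,numpy as np
for n in ("scene","top"):
    c=read_camera(n); cv2.imwrite(f"pics/{n}0.png",cv2.resize(c["frame"][:,:,::-1],(800,600),interpolation=cv2.INTER_CUBIC)); np.savez(n+"0.npz",**c)
    print(n,c["mtx"].round(1).tolist(),np.round(c["D"],3),(-c["R"].T@c["t"]).round(3),c["R"].round(3).tolist())
print(readout.get_state())
E
```

```text
pics
scene [[346.7, 0.0, 260.2], [0.0, 346.7, 192.2], [0.0, 0.0, 1.0]] [0.028 0.    0.    0.    0.   ] [-0.127 -0.452  0.674] [[0.626, -0.78, -0.019], [-0.438, -0.331, -0.836], [0.645, 0.532, -0.549]]
top [[365.3, 0.0, 251.6], [0.0, 365.3, 191.6], [0.0, 0.0, 1.0]] [-0.046  0.     0.     0.     0.   ] [0.253 0.087 1.322] [[-0.012, -1.0, -0.0], [-0.977, 0.012, -0.213], [0.213, -0.002, -0.977]]
{'t': 0.1, 'q': array([ 1.04240828,  0.43511785,  0.02496966,  1.57398988, -0.01159312,
        1.13398204, -0.07510432]), 'joint_velocities': array([-0.00224053, -0.00334244, -0.00010621, -0.00163846, -0.00092044,
       -0.00012203,  0.00108613]), 'effort': array([ 2.92644741e-03, -6.69122243e+01,  9.87679884e-01, -3.15149796e+01,
       -6.05803519e-02,  3.73642927e-02,  3.72146337e-05]), 'tool_pos': array([ 0.25791893, -0.56881378,  0.2260517 ]), 'tool_rot': array([-3.14024643e+00,  1.27725259e-04,  4.25721050e-01]), 'contact_force': array([0.75036239, 0.02736133, 0.19997912]), 'ft_torque': array([0.03235837, 0.06761891, 0.03165542]), 'finger_force': 0.0, 'gripper_width': 1.0014909558790255}
```

View pics/scene0.png

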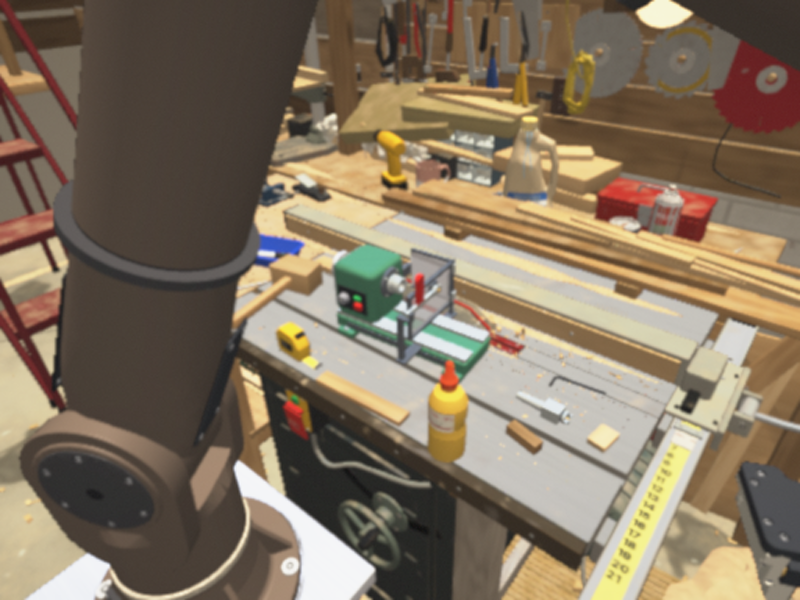

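View pics/top0.png

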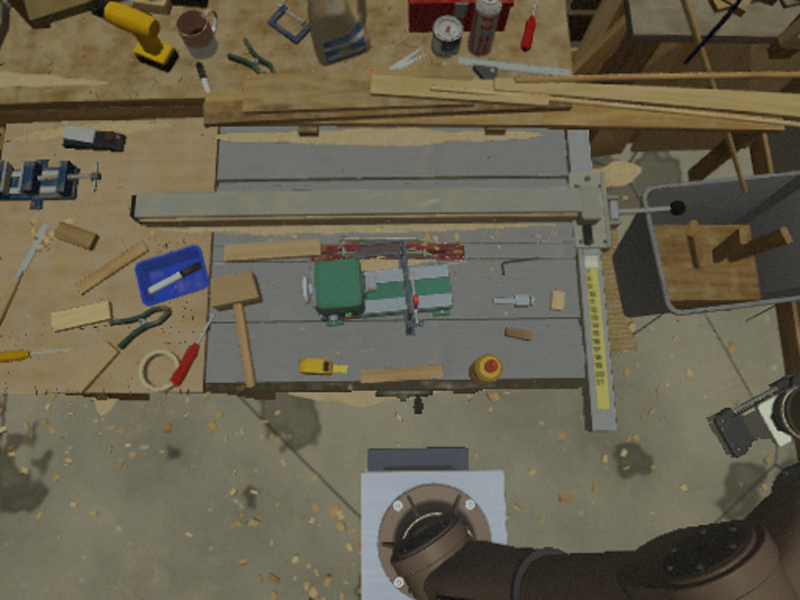

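The scene view shows the lathe with its gate shut (red tab at about (420,288)), and the drive centre at (545,407) with its shank to the left. The top view shows the mallet at (240,320), head far and handle toward the robot, and the drive centre at (515,300).

```bash
cat > h.py <<'E'
import numpy as np,cv2
from plant import readout, read_camera, bot
def load(n): return dict(np.load(n+".npz"))
def snap(n,tag):
    c=read_camera(n); np.savez(n+tag+".npz",**c); return c
def ray(c,uv):
    p=cv2.undistortPoints(np.array([[uv]],float),c["mtx"],c["D"])[0,0]
    d=c["R"].T@np.array([p[0],p[1],1]); return -c["R"].T@c["t"], d/np.linalg.norm(d)
def onz(c,uv,z):
    o,d=ray(c,uv); return o+d*(z-o[2])/d[2]
def tri(c1,a,c2,b):
    o1,d1=ray(c1,a);o2,d2=ray(c2,b)
    s=np.linalg.lstsq(np.c_[d1,-d2],o2-o1,rcond=None)[0]
    p,q=o1+s[0]*d1,o2+s[1]*d2; return (p+q)/2,np.linalg.norm(p-q)
def proj(c,X): return cv2.projectPoints(np.array(X,float).reshape(-1,3),cv2.Rodrigues(c["R"])[0],c["t"],c["mtx"],c["D"])[0][:,0]
def crop(c,x,y,w,h,W,H): return cv2.resize(c["frame"][y:y+h,x:x+w,::-1],(W,H),interpolation=cv2.INTER_CUBIC)
E
python3 - <<'E'
from h import *
t,s=load("top0"),load("scene0")
a=crop(t,190,150,100,75,400,300);b=crop(s,205,150,120,90,400,300)
d=crop(t,300,160,80,60,400,300);e=crop(s,320,235,80,60,400,300)
cv2.imwrite("pics/p1.png",np.vstack([np.hstack([a,b]),np.hstack([d,e])]))
uv={}
for n,c,r in(("t",t,(240,170,290,210)),("s",s,(255,165,285,205))):
    x0,y0,x1,y1=r;f=c["frame"][y0:y1,x0:x1]; hsv=cv2.cvtColor(f,cv2.COLOR_RGB2HSV)
    m=(((hsv[...,0]<8)|(hsv[...,0]>172))&(hsv[...,1]>150)&(hsv[...,2]>70)).astype(np.uint8)
    k,l,st,ce=cv2.connectedComponentsWithStats(m); i=1+np.argmax(st[1:,4]); uv[n]=ce[i]+[x0,y0]; print(n,st[i],uv[n])
print(tri(t,uv["t"],s,uv["s"]), onz(t,uv["t"],.205))
E
```

```text
t [25 19  3  6 13] [265.76923077 191.46153846]
s [11 11  5 18 75] [267.93333333 183.70666667]
(array([0.50282795, 0.03932274, 0.17764963]), np.float64(0.00030225823513031324)) [0.49696554 0.04036296 0.205     ]
```

View pics/p1.png

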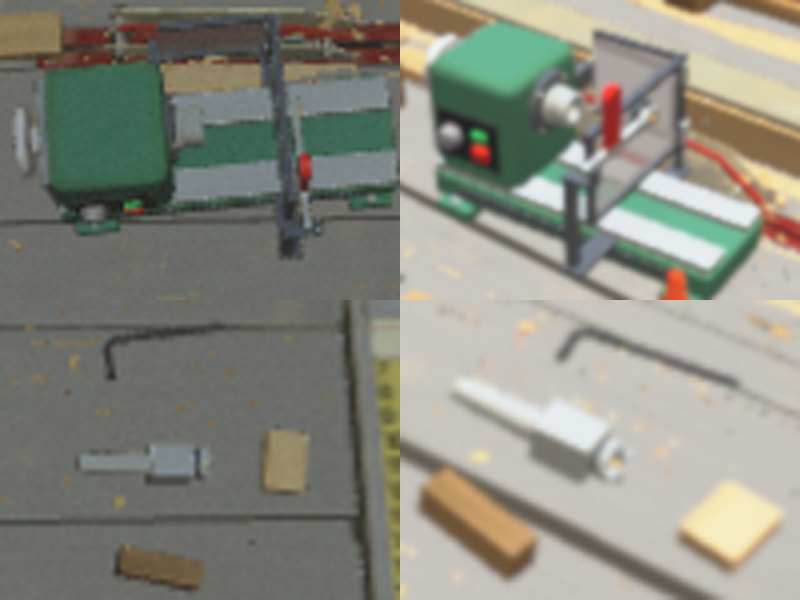

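The crop shows the drive centre's collar at raw top pixel (334,193), shank to the left, and a lathe with a few hundredths of a rad of yaw. The red tab is at top pixel (266,191).

```bash
python3 - <<'E'
from h import *
t,s=load("top0"),load("scene0")
f=t["frame"].astype(float); g=f[...,1]-f[...,0]; 
# green middle band of bed (z=.051) centreline
P=[]
for u in list(range(237,257))+list(range(265,287)):
    col=np.clip(g[170:197,u],8,None)-8
    # connected run around peak near row 181
    r=np.arange(170,197); w=col.copy(); c0=np.argmax(col[6:17])+6
    a=c0
    while a>0 and w[a-1]>3:a-=1
    b=c0
    while b<26 and w[b+1]>3:b+=1
    P.append(onz(t,(u,(r[a:b+1]*w[a:b+1]).sum()/w[a:b+1].sum()),.051))
P=np.array(P); k=np.polyfit(P[:,1],P[:,0],1); res=P[:,0]-np.polyval(k,P[:,1]); ok=abs(res)<.003
k=np.polyfit(P[ok,1],P[ok,0],1); print("bed centre x=%.4f*y+%.4f"%tuple(k),res.std(),ok.sum()); yaw=-np.arctan(k[0]); print("yaw",yaw)
# green bed end & headstock left edge
for rows in (180,181,182): print("bed row",rows,g[rows,280:296].round())
hs=((g>12)).astype(np.uint8)[165:200,195:236]
m=np.zeros_like(g,np.uint8); m[165:200,195:236]=hs
ys,xs=np.nonzero(m)
L=[onz(t,(xs[ys==r].min()-.5,r),.165) for r in range(172,195)]
T=[onz(t,(u,ys[xs==u].min()-.5),.165) for u in range(206,228)]
L=np.array(L);T=np.array(T)
print("left edge y",L[:,1].round(3),"far edge x",T[:,0].round(3)); print("far fit",np.polyfit(T[:,1],T[:,0],1),T.mean(0))
# drive centre
f8=t["frame"]; v=f8.max(2)[183:203,310:346].astype(int); print(v[::1].tolist() if 0 else "")
bg=cv2.medianBlur(f8.max(2),21).astype(int); d=(f8.max(2).astype(int)-bg)
mm=(d>22).astype(np.uint8); k_,l,st,ce=cv2.connectedComponentsWithStats(mm)
for i in range(1,k_):
    if 312<ce[i][0]<345 and 183<ce[i][1]<203 and st[i,4]>4: print(st[i],ce[i])
print(np.array2string(f8[186:200,313:346].mean(2).astype(int),max_line_width=250))
E
```

```text
bed centre x=-0.0852*y+0.5606 0.002279329722715092 37
yaw 0.08501524200134143
bed row 180 [41. 44. 42. 41. 44. 45. 39. 41.  4.  1.  2.  0.  3.  2.  3.  2.]
bed row 181 [43. 43. 41. 46. 42. 39. 40. 41.  4.  2.  3.  3.  1.  0.  1.  2.]
bed row 182 [44. 42. 43. 40. 44. 42. 43. 45.  6.  0.  3.  1.  2.  3.  1.  2.]
left edge y [0.252 0.252 0.251 0.251 0.255 0.251 0.251 0.254 0.251 0.251 0.251 0.251
 0.248 0.251 0.247 0.247 0.247 0.247 0.247 0.247 0.247 0.247 0.247] far edge x [0.592 0.592 0.592 0.592 0.592 0.592 0.592 0.592 0.595 0.595 0.595 0.595
 0.595 0.595 0.595 0.595 0.595 0.595 0.595 0.598 0.598 0.595]
far fit [-0.07386311  0.60903487] [0.59432369 0.19916826 0.165     ]

[316 189  23   6  88] [328.98863636 191.72727273]
[340 190   2   4   7] [340.42857143 191.28571429]
[323 199   2   3   5] [323.4 199.8]
[[104 108 105 109 108 108 108 110 108 108 105 108 105 107 109 107 107 107 106 108 109 108 103 110 108 108 108 108 109 107 108 107 109]
 [106 108 107 107 107 106 109 109 108 103 105 109 105 111 108 107 107 108 104 103 107 110 107 108 108 110 107 109 109 111 106 105 105]
 [106 107 107
[... 907 characters left out ...]
113 122 113 109 107 110]
 [108 108 108 106 104 106 108 104 105 103 106 107 104 108 107 106  64  74  85  87  87  83  85  85  86  99  69  84 110 113 108 110 109]
 [102 108 108 108 108 108 107 105 106 108 107 108 107 105 107 106  70  72  71  72  72  73  71  72  82 104 105 102 109 110 109 110 104]
 [108 107 106 107 109 108 108 105 107 103 108 105 106 108 108 107 104 104 102 104 104 103 104 103 102 106 107 106 108 107 108 107 108]
 [110 109 107 108 106 109 108 110 110 106 107 106 106 105 106 107 106 109 106 105 109 105 105 110 107 106 106 106 107 105 106 106 107]
 [107 106 109 107 110 108 107 109 108 108 114 114 108 107 107 106 110 109 108 107 106 105 106 109 106 106 108 108 109 108 108 109 107]]
```

```bash
python3 - <<'E'
from h import *
t,s=load("top0"),load("scene0")
f=t["frame"].mean(2)
print("collar",onz(t,(334,191.45),.026).round(4)); 
P=[]
for u in range(317,329):
    w=np.clip(f[188:197,u]-112,0,None); P.append(onz(t,(u,(np.arange(188,197)*w).sum()/w.sum()),.019))
P=np.array(P);k=np.polyfit(P[:,1],P[:,0],1);print("shank x=k*y+c",k,"tip y",onz(t,(315.6,192),.016)[:2])
# scene: drive centre tip and collar handled later. bottle, mallet
hsv=cv2.cvtColor(t["frame"],cv2.COLOR_RGB2HSV)
m=((hsv[...,0]>18)&(hsv[...,0]<32)&(hsv[...,1]>170)&(hsv[...,2]>120)).astype(np.uint8);n,l,st,ce=cv2.connectedComponentsWithStats(m)
for i in range(1,n):
    if st[i,4]>40: print("yellow",st[i],ce[i].round(1),onz(t,ce[i],.13).round(3),onz(t,ce[i],.06).round(3))
# nozzle red top
m=((hsv[...,0]<6)|(hsv[...,0]>174))&(hsv[...,1]>170)&(hsv[...,2]>80);ys,xs=np.nonzero(m[220:250,300:325]);print("nozzle",xs.mean()+300,ys.mean()+220,onz(t,(xs.mean()+300,ys.mean()+220),.165).round(3))
print("bedend",onz(t,(287.8,181),.051).round(3))
# mallet
cv2.imwrite("pics/p2.png",np.hstack([crop(t,125,165,50,90,330,594),crop(t,225,160,65,60,460,594)]))
E
```

```text
collar [ 0.533  -0.2155  0.026 ]
shank x=k*y+c [-0.0006239   0.53311163] tip y [ 0.53396198 -0.15009374]
yellow [ 67   1  33  19 348] [81.9  9.9] [1.236 0.728 0.13 ] [1.294 0.766 0.06 ]
yellow [ 85  27  26  13 121] [98.9 33.1] [1.131 0.651 0.13 ] [1.182 0.685 0.06 ]
yellow [  0 224  18   7  80] [  8.1 226.8] [0.403 0.9   0.13 ] [0.412 0.948 0.06 ]
yellow [192 230  20   9 135] [200.2 233.9] [0.374 0.254 0.13 ] [0.381 0.264 0.06 ]
nozzle 313.44444444444446 234.55555555555554 [ 0.364 -0.109  0.165]
bedend [ 0.568 -0.046  0.051]
```

View pics/p2.png

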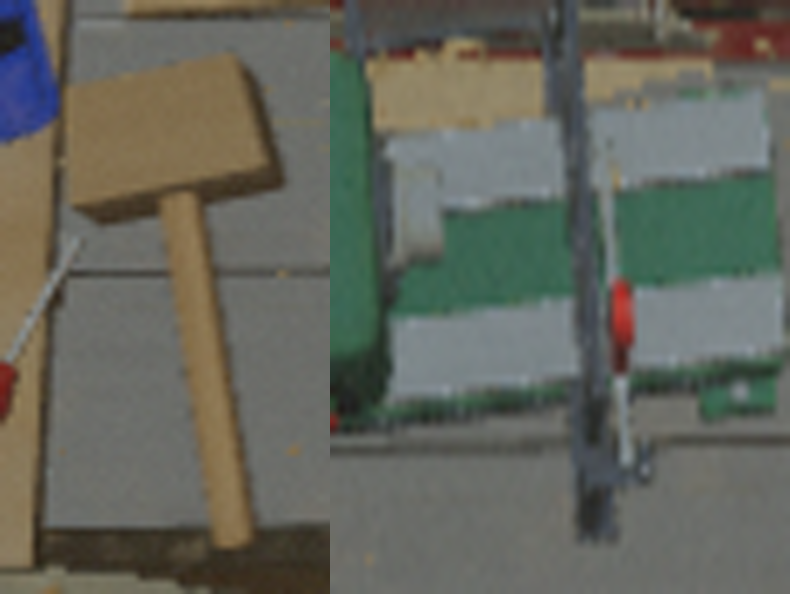

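Left panel: the mallet, handle running from panel (180,195) to (232,545). Right panel: the spindle nose's mouth edge at panel (441,210), i.e. raw (240.7,181.5), and the red tab at (622,320).

```bash
cat >> h.py <<'E'
from scipy.spatial.transform import Rotation as Ro
def plan(path,p=None,r=None):
    """path: list of (pos, Rotation, n rows); prints one row of equal steps per segment"""
    st=readout.get_state(); p=np.array(st["tool_pos"]) if p is None else np.array(p); r=Ro.from_euler("xyz",st["tool_rot"]) if r is None else r
    for q,R,n in path:
        dw=(r.inv()*R).as_rotvec()
        print("n=%d"%n,"total tool shift cm",(r.inv().apply(np.array(q)-p)*100).round(2),"turn",dw.round(3)); p=np.array(q);r=R
def down(yaw): return Ro.from_euler("xyz",[np.pi,0,yaw])
def st():
    s=readout.get_state(); print("t",round(s["t"],2),"pos",s["tool_pos"].round(4),"rot",np.round(s["tool_rot"],3),"F",np.round(s["contact_force"],1),"M",np.round(s["ft_torque"],2),"w",round(s["gripper_width"]*92,1),"ff",round(float(s["finger_force"]),1),"q",s["q"].round(2))
E
python3 - <<'E'
from h import *
t,s=load("top0"),load("scene0")
print("mouth",onz(t,(240.7,181.5),.125).round(4))
a=onz(t,(125+180/6.6,165+198/6.6),.042);b=onz(t,(125+232/6.6,165+545/6.6),.042);print("handle",a.round(4),b.round(4),"yaw",np.arctan2(*(a-b)[[1,0]]),np.linalg.norm(a-b))
C=np.array([onz(t,(125+x/6.6,165+y/6.6),.058) for x,y in((65,90),(235,55),(272,168),(75,207))]);print(C.round(3),C.mean(0).round(4),np.arctan2(*(C[0]-C[1])[[0,1]]))
for z in(.194,.2,.205):print("tab",onz(t,(225+(622-330)/7.08,160+320/9.9),z).round(4))
f=s["frame"].astype(int);m=(f[...,0]>120)&(f[...,1]<70)
for r in range(172,206): 
    x=np.nonzero(m[r,255:285])[0]; print(r,(x+255).min() if len(x) else "",(x+255).max() if len(x) else "",end=" | ")
plan([([.498,.04,.26],down(.08),0)])
E
```

```text
mouth [0.5499 0.1209 0.125 ]
handle [0.5246 0.4412 0.042 ] [0.337  0.4053 0.042 ] yaw 0.18883280797132962 0.19094214612263097
[[0.582 0.502 0.058]
 [0.6   0.41  0.058]
 [0.537 0.388 0.058]
 [0.517 0.493 0.058]] [0.5591 0.4485 0.058 ] -0.1972354513940454
tab [0.4966 0.0385 0.194 ]
tab [0.4953 0.0387 0.2   ]
tab [0.4942 0.0389 0.205 ]
172   | 173   | 174   | 175   | 176   | 177 267 270 | 178 267 270 | 179 267 270 | 180 266 270 | 181 266 270 | 182 266 270 | 183 266 270 | 184 266 270 | 185 266 270 | 186 266 270 | 187 266 270 | 188 266 269 | 189 266 269 | 190 266 269 | 191 267 269 | 192 266 269 | 193 267 268 | 194   | 195   | 196   | 197   | 198   | 199   | 200   | 201   | 202   | 203   | 204   | 205   | n=0 total tool shift cm [ 47.01 -45.54  -3.34] turn [-0.001  0.     0.346]
```

Request:
step_arm(deltas="0 0 -4 0 0 0 -1;3.36 -3.25 0 0 0 0 -1;3.36 -3.25 0 0 0 0 -1;3.36 -3.25 0 0 0 0 -1;3.36 -3.25 0 0 0 0 -1;3.36 -3.25 0 0 0 0 -1;3.36 -3.25 0 0 0 0 -1;3.36 -3.25 0 0 0 0 -1;3.36 -3.25 0 0 0 0 -1;3.36 -3.25 0 0 0 0 -1;3.36 -3.25 0 0 0 0 -1;3.36 -3.25 0 0 0 0 -1")

```text
t: 1.3
tool_pos: [0.4472, -0.0892, 0.2667]
tool_rot: [3.141, 0.0, 0.425]
contact_force: [0.3, 0.3, 1.1]
gripper_width: 1.0
finger_force: 0.0
```

Request:
step_arm(deltas="3.36 -3.25 0 0 0 0 -1;3.36 -3.25 0 0 0 0 -1;3.36 -3.25 0 0 0 0 -1;0 0 0 0 0 0.115 -1;0 0 0 0 0 0.115 -1;0 0 0 0 0 0.115 -1;0 0 0 0 0 0 -1")

```text
t: 2.0
tool_pos: [0.4984, 0.0395, 0.2664]
tool_rot: [3.141, 0.001, 0.079]
contact_force: [-0.3, 0.4, -0.8]
gripper_width: 1.002
finger_force: 0.0
```

```bash
python3 - <<'E'
from h import *
st(); plan([([.498,.04,.178],down(.08),0)])
E
```

```text
t 2.0 pos [0.4984 0.0395 0.2664] rot [3.141e+00 1.000e-03 7.900e-02] F [-0.3  0.4 -0.8] M [-0.    0.06 -0.05] w 92.2 ff 0.0 q [ 0.1   0.23 -0.35  1.79  0.08  1.14 -1.76]
n=0 total tool shift cm [-0.03 -0.06  8.84] turn [ 0.     0.001 -0.001]
```

Request:
step_arm(deltas="0 0 3 0 0 0 -1;0 0 3 0 0 0 -1;0 0 2.6 0 0 0 -1;0 0 0 0 0 0 0.5;0 0 0 0 0 0 0.6;0 0 0 0 0 0 1;0 0 0 0 0 0 1;0 0 0 0 0 0 1;0 0 0 0 0 0 1;0 0 0 0 0 0 1;0 0 0 0 0 0 1", grip_force=25)

```text
t: 3.1
tool_pos: [0.4987, 0.0394, 0.1808]
tool_rot: [3.142, -0.0, 0.081]
contact_force: [-0.0, 0.1, -0.1]
gripper_width: 0.356
finger_force: 0.0
```

```bash
python3 - <<'E'
from h import *
st()
E
```

```text
t 3.1 pos [0.4987 0.0394 0.1808] rot [ 3.142 -0.     0.081] F [-0.   0.1 -0.1] M [0.03 0.07 0.04] w 32.8 ff 0.0 q [ 0.09  0.31 -0.34  1.91  0.13  0.94 -1.8 ]
```

Request:
step_arm(deltas="0 0 0 0 0 0 1;0 0 0 0 0 0 1;0 0 0 0 0 0 1;0 0 0 0 0 0 1;0 0 0 0 0 0 1")

```text
t: 3.6
tool_pos: [0.4988, 0.0374, 0.1807]
tool_rot: [3.139, 0.0, 0.079]
contact_force: [-0.1, -6.5, 0.8]
gripper_width: 0.085
finger_force: 25.0
```

Request:
step_arm(deltas="0.2 0 -0.28 0 -0.05 0 1;0.2 0 -0.28 0 -0.05 0 1;0.2 0 -0.28 0 -0.05 0 1;0.2 0 -0.28 0 -0.05 0 1;0.2 0 -0.28 0 -0.05 0 1;0.2 0 -0.28 0 -0.05 0 1;0.2 0 -0.28 0 -0.05 0 1;0.2 0 -0.28 0 -0.05 0 1;0 0 0 0 0 0 1")

```text
t: 4.5
tool_pos: [0.5179, 0.039, 0.2005]
tool_rot: [3.138, 0.405, 0.078]
contact_force: [-4.3, -7.5, 13.2]
gripper_width: 0.083
finger_force: 25.0
```

```bash
python3 - <<'E'
from h import *
st()
c=snap("scene","1");cv2.imwrite("pics/p3.png",crop(c,180,130,180,135,800,600))
E
```

```text
t 4.5 pos [0.5179 0.039  0.2005] rot [3.138 0.405 0.078] F [-4.3 -7.5 13.2] M [-1.44  1.42  0.6 ] w 7.6 ff 25.0 q [ 0.04  0.57 -0.3   1.51  0.1   1.48 -1.78]
```

View pics/p3.png

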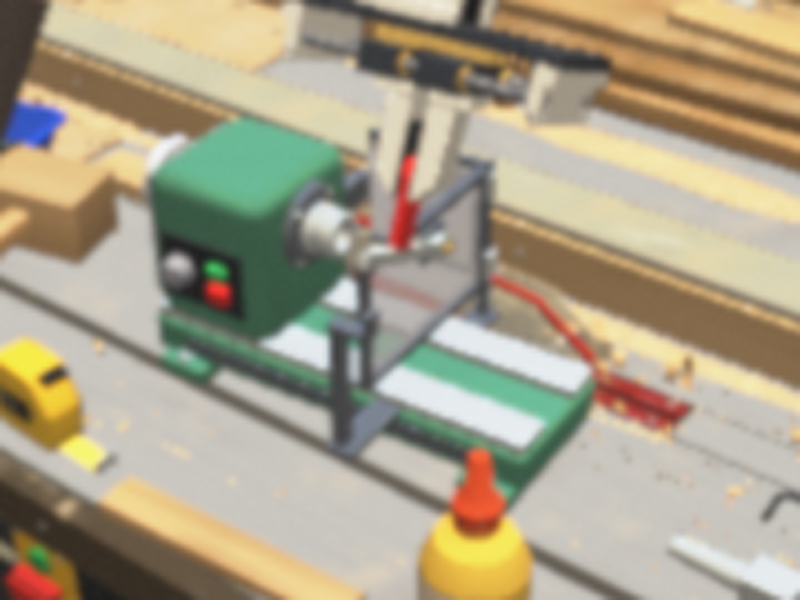

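The latch bar is lifted clear of the catch (bar tip at (350,255), catch at (350,325)).

Request:
step_arm(deltas="0.09 0.57 -0.04 -0.02 0 -0.046 1;0.17 1.136 -0.073 -0.039 0 -0.092 1;0.17 1.136 -0.073 -0.039 0 -0.092 1;0.17 1.136 -0.073 -0.039 0 -0.092 1;0.17 1.136 -0.073 -0.039 0 -0.092 1;0.09 0.57 -0.04 -0.02 0 -0.046 1")

```text
t: 5.15
tool_pos: [0.542, -0.0129, 0.2008]
tool_rot: [3.138, 0.405, 0.581]
contact_force: [-4.8, -5.5, 8.9]
gripper_width: 0.083
finger_force: 25.0
```

```bash
python3 - <<'E'
from h import *
st()
E
```

```text
t 5.15 pos [ 0.542  -0.0129  0.2008] rot [3.138 0.405 0.581] F [-4.8 -5.5  8.9] M [-1.28  1.47 -0.06] w 7.6 ff 25.0 q [ 0.05  0.58 -0.37  1.5   0.31  1.5  -1.38]
```

Request:
step_arm(deltas="0.17 1.136 -0.073 -0.039 0 -0.092 1;0.17 1.136 -0.073 -0.039 0 -0.092 1;0.17 1.136 -0.073 -0.039 0 -0.092 1;0.17 1.136 -0.073 -0.039 0 -0.092 1;0.17 1.136 -0.073 -0.039 0 -0.092 1;0.17 1.136 -0.073 -0.039 0 -0.092 1;0.17 1.136 -0.073 -0.039 0 -0.092 1;0.17 1.136 -0.073 -0.039 0 -0.092 1")

```text
t: 5.95
tool_pos: [0.6225, -0.0555, 0.2012]
tool_rot: [3.14, 0.407, 1.38]
contact_force: [-1.6, -7.0, 5.9]
gripper_width: 0.085
finger_force: 25.0
```

Request:
step_arm(deltas="0.17 1.136 -0.073 -0.039 0 -0.092 1;0.17 1.136 -0.073 -0.039 0 -0.092 1;0.17 1.136 -0.073 -0.039 0 -0.092 1;0.17 1.136 -0.073 -0.039 0 -0.092 1;0.17 1.136 -0.073 -0.039 0 -0.092 1;0 0 0 0 0 0 1;0 0 0 0 0 0 1")

```text
t: 6.65
tool_pos: [0.6794, -0.0454, 0.2015]
tool_rot: [3.14, 0.407, 1.877]
contact_force: [1.6, -6.8, 5.8]
gripper_width: 0.082
finger_force: 25.0
```

```bash
python3 - <<'E'
from h import *
st()
E
```

```text
t 6.65 pos [ 0.6794 -0.0454  0.2015] rot [3.14  0.407 1.877] F [ 1.6 -6.8  5.8] M [-1.53 -0.44  0.17] w 7.5 ff 25.0 q [ 0.14  0.58 -0.58  1.56  0.77  1.22 -0.38]
```

Request:
step_arm(deltas="0 0 0 0 0 0 0.6;0 0 0 0 0 0 0.4;0 0 0 0 0 0 0.4;0 0 -2 0 0 0 0;0 0 -3 0 0 0 0;0 0 -3 0 0 0 -0.1;0 0 0 0 0.135 0 -0.1;0 0 0 0 0.135 0 -0.1;0 0 0 0 0.135 0 -0.1")

```text
t: 7.55
tool_pos: [0.6695, -0.0105, 0.2755]
tool_rot: [3.137, -0.008, 1.882]
contact_force: [0.1, -0.2, -1.5]
gripper_width: 0.551
finger_force: 0.0
```

```bash
python3 - <<'E'
from h import *
st(); plan([([.533,-.2155,.25],down(np.pi/2),0),([.533,-.2155,.06],down(np.pi/2),0)])
c=snap("scene","2");d=snap("top","2");cv2.imwrite("pics/p4.png",np.vstack([crop(c,180,140,180,135,400,300),crop(d,180,130,160,120,400,300)]).reshape(600,400,3))
E
```

```text
t 7.55 pos [ 0.6695 -0.0105  0.2755] rot [ 3.137 -0.008  1.882] F [ 0.1 -0.2 -1.5] M [-0.03 -0.11  0.01] w 50.7 ff 0.0 q [ 0.37  0.58 -0.72  1.34  0.37  1.36 -0.04]
n=0 total tool shift cm [-15.35 -19.28   2.35] turn [ 0.003 -0.008  0.311]
n=0 total tool shift cm [ 0. -0. 19.] turn [0. 0. 0.]
```

View pics/p4.png

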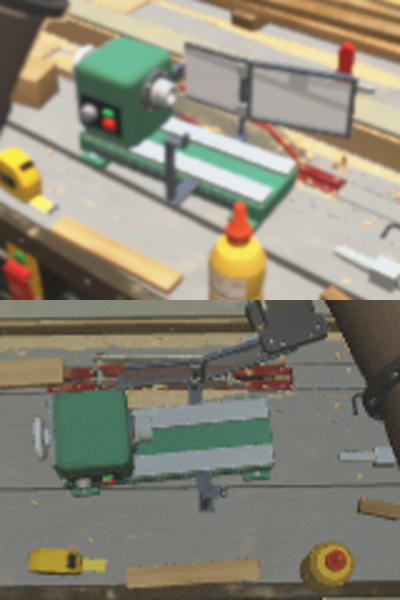

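The gate stands fully open behind the lathe, with its latch and red tab at the far end (345,55). The mouth is now clear, at (170,97).

Request:
step_arm(deltas="-3.07 -3.86 0.47 0 0 0 -0.1;-3.07 -3.86 0.47 0 0 0 -0.1;-3.07 -3.86 0.47 0 0 0 -0.1;-3.07 -3.86 0.47 0 0 0 -0.1;-3.07 -3.86 0.47 0 0 0 -0.1;0 0 0 0 0 0.104 -0.1;0 0 0 0 0 0.104 -0.1;0 0 0 0 0 0.103 -0.1;0 0 4 0 0 0 -0.1;0 0 4 0 0 0 -0.1;0 0 4 0 0 0 -0.1")

```text
t: 8.75
tool_pos: [0.5319, -0.216, 0.1286]
tool_rot: [3.141, -0.002, 1.57]
contact_force: [-0.5, -0.8, -0.2]
gripper_width: 0.547
finger_force: 0.0
```

```bash
python3 - <<'E'
from h import *
st(); plan([([.533,-.2155,.004],down(np.pi/2),0)])
E
```

```text
t 8.75 pos [ 0.5319 -0.216   0.1286] rot [ 3.141e+00 -2.000e-03  1.570e+00] F [-0.5 -0.8 -0.2] M [-0.05 -0.13  0.  ] w 50.3 ff 0.0 q [ 0.74  0.53 -0.63  1.78  0.37  0.95 -0.05]
n=0 total tool shift cm [ 0.02  0.11 12.46] turn [ 0.001 -0.002 -0.001]
```

Request:
step_arm(deltas="0 0.11 3 0 0 0 -0.1;0 0 3 0 0 0 -0.1;0 0 3 0 0 0 -0.1;0 0 2 0 0 0 -0.1;0 0 1 0 0 0 -0.1;0 0 0.4 0 0 0 -0.1;0 0 0 0 0 0 1;0 0 0 0 0 0 1;0 0 0 0 0 0 1;0 0 0 0 0 0 1;0 0 0 0 0 0 1;0 0 0 0 0 0 1", grip_force=40)

```text
t: 9.95
tool_pos: [0.5334, -0.2166, 0.0066]
tool_rot: [3.14, -0.002, 1.569]
contact_force: [-1.5, 0.5, 6.5]
gripper_width: 0.278
finger_force: 40.0
```

```bash
python3 - <<'E'
from h import *
st()
E
```

```text
t 9.95 pos [ 0.5334 -0.2166  0.0066] rot [ 3.140e+00 -2.000e-03  1.569e+00] F [-1.5  0.5  6.5] M [-0.07  0.21 -0.03] w 25.6 ff 40.0 q [ 0.66  0.69 -0.53  1.87  0.51  0.72 -0.16]
```

Request:
step_arm(deltas="0 0 -2 0 0 0 1;0 0 -4 0 0 0 1;0 0 -5 0 0 0 1;0 0 -5 0 0 0 1;0 0 -4 0 0 0 1;4.2 0.39 -1 0 0 0 1;4.2 0.39 0 0 0 0 1;4.2 0.39 0 0 0 0 1;4.2 0.39 0 0 0 0 1;4.2 0.39 0 0 0 0 1;4.2 0.39 0 0 0 -0.04 1;0 0 0 0 0 -0.04 1")

```text
t: 11.15
tool_pos: [0.5563, 0.0429, 0.2174]
tool_rot: [3.14, -0.007, 1.659]
contact_force: [0.6, 0.1, -1.7]
gripper_width: 0.281
finger_force: 40.0
```

```bash
python3 - <<'E'
from h import *
st(); plan([([.5568,.0352,.1186],down(np.pi/2+.08),0)])
E
```

```text
t 11.15 pos [0.5563 0.0429 0.2174] rot [ 3.14  -0.007  1.659] F [ 0.6  0.1 -1.7] M [ 0.01 -0.08  0.01] w 25.9 ff 40.0 q [ 0.37  0.44 -0.75  1.71  0.32  1.12 -0.38]
n=0 total tool shift cm [-0.84 -0.04  9.87] turn [ 0.002 -0.007  0.009]
```

Request:
step_arm(deltas="-0.5 0 1 0 0 0 1;-0.5 0 2.5 0 0 0 1;0 0 3 0 0 0 1;0 0 2.4 0 0 0 1;0 0 1 0 0 0 1;0 0 0 0 0 0 1;0 0 0 0 0 0 1")

```text
t: 11.85
tool_pos: [0.558, 0.0248, 0.1181]
tool_rot: [3.141, -0.003, 1.648]
contact_force: [-1.0, -0.9, -0.0]
gripper_width: 0.282
finger_force: 40.0
```

```bash
python3 - <<'E'
from h import *
st()
s=snap("scene","3");t=snap("top","3")
cv2.imwrite("pics/p5.png",np.hstack([crop(s,230,160,60,60,400,400),crop(t,225,165,50,50,400,400)]))
E
```

```text
t 11.85 pos [0.558  0.0248 0.1181] rot [ 3.141e+00 -3.000e-03  1.648e+00] F [-1.  -0.9 -0. ] M [ 0.05 -0.17 -0.04] w 25.9 ff 40.0 q [ 0.35  0.54 -0.69  1.82  0.42  0.93 -0.45]
```

View pics/p5.png

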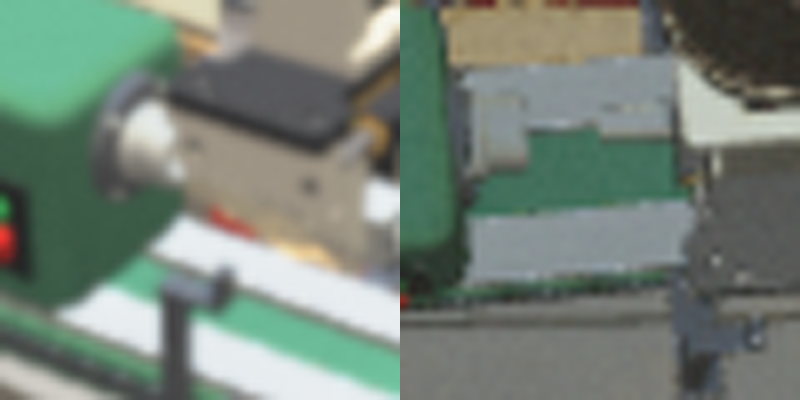

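The top panel shows the shank tip (595,120) on the nose's axis to within about half a millimetre (nose end at (527,130)).

Request:
step_arm(deltas="1 0 0 0 0 0 1;1 0 0 0 0 0 1;1 0 0 0 0 0 1;1 0 0 0 0 0 1;0 0 0 0 0 0 1")

```text
t: 12.45
tool_pos: [0.5543, 0.0679, 0.118]
tool_rot: [3.141, -0.004, 1.652]
contact_force: [-0.3, -0.4, -1.6]
gripper_width: 0.282
finger_force: 40.0
```

```bash
python3 - <<'E'
from h import *
st()
E
```

```text
t 12.45 pos [0.5543 0.0679 0.118 ] rot [ 3.141 -0.004  1.652] F [-0.3 -0.4 -1.6] M [ 0.01 -0.12 -0.02] w 25.9 ff 40.0 q [ 0.27  0.54 -0.69  1.82  0.42  0.93 -0.52]
```

Request:
step_arm(deltas="0.7 0 0 0 0 0 1;0.7 0 0 0 0 0 1;0.5 0 0 0 0 0 1;0 0 0 0 0 0 1")

```text
t: 12.85
tool_pos: [0.5535, 0.0853, 0.118]
tool_rot: [3.14, -0.004, 1.649]
contact_force: [1.7, 1.7, 0.6]
gripper_width: 0.279
finger_force: 40.0
```

Request:
step_arm(deltas="0.3 0 0 0 0 0 1;0.3 0 0 0 0 0 1;0.2 0 0 0 0 0 1;0 0 0 0 0 0 1")

```text
t: 13.25
tool_pos: [0.5532, 0.0922, 0.1181]
tool_rot: [3.14, -0.003, 1.648]
contact_force: [4.1, -1.6, 1.9]
gripper_width: 0.279
finger_force: 40.0
```

```bash
python3 - <<'E'
from h import *
st()
E
```

```text
t 13.25 pos [0.5532 0.0922 0.1181] rot [ 3.140e+00 -3.000e-03  1.648e+00] F [ 4.1 -1.6  1.9] M [-0.32 -1.03 -0.13] w 25.6 ff 40.0 q [ 0.23  0.54 -0.69  1.82  0.42  0.93 -0.57]
```

Request:
step_arm(deltas="0 0.12 -0.05 0 0 0 1;0.2 0 0 0 0 0 1;0.2 0 0 0 0 0 1;0 0 0 0 0 0 1")

```text
t: 13.65
tool_pos: [0.5532, 0.0966, 0.1182]
tool_rot: [3.141, -0.003, 1.649]
contact_force: [3.0, -2.2, 1.1]
gripper_width: 0.282
finger_force: 40.0
```

```bash
python3 - <<'E'
from h import *
st()
E
```

```text
t 13.65 pos [0.5532 0.0966 0.1182] rot [ 3.141e+00 -3.000e-03  1.649e+00] F [ 3.  -2.2  1.1] M [-0.31 -0.71 -0.15] w 26.0 ff 40.0 q [ 0.22  0.55 -0.69  1.81  0.42  0.93 -0.57]
```

Request:
step_arm(deltas="0.15 0.08 -0.03 0 0 0 1;0.15 0 0 0 0 0 1;0 0 0 0 0 0 1;0 0 0 0 0 0 1")

```text
t: 14.05
tool_pos: [0.5533, 0.0993, 0.1184]
tool_rot: [-3.141, -0.003, 1.649]
contact_force: [-0.2, -3.9, 1.3]
gripper_width: 0.283
finger_force: 40.0
```

Request:
step_arm(deltas="0.15 0.04 0 0 0 0 1;0.1 0 0 0 0 0 1;0 0 0 0 0 0 1;0 0 0 0 0 0 1")

```text
t: 14.45
tool_pos: [0.5533, 0.1006, 0.1183]
tool_rot: [-3.14, -0.001, 1.648]
contact_force: [-1.6, -6.7, 4.2]
gripper_width: 0.284
finger_force: 40.0
```

```bash
python3 - <<'E'
from h import *
st()
t=snap("top","4");s=snap("scene","4")
cv2.imwrite("pics/p6.png",np.hstack([crop(s,225,155,66,66,400,400),crop(t,225,165,50,50,400,400)]))
E
```

```text
t 14.45 pos [0.5533 0.1006 0.1183] rot [-3.140e+00 -1.000e-03  1.648e+00] F [-1.6 -6.7  4.2] M [-1.3   0.39  0.15] w 26.1 ff 40.0 q [ 0.21  0.55 -0.69  1.81  0.42  0.94 -0.58]
```

Request:
step_arm(deltas="0 0 0 0 0 0 0.2;0 0 0 0 0 0 0;0 0 0 0 0 0 0;0 0 0 0 0 0 0;0 0 -2 0 0 0 0;0 0 -4 0 0 0 0;0 0 -4 0 0 0 0;0 0 -4 0 0 0 0")

```text
t: 15.35
tool_pos: [0.5537, 0.1017, 0.26]
tool_rot: [-3.142, -0.004, 1.649]
contact_force: [1.2, -0.1, -1.3]
gripper_width: 0.5
finger_force: 0.0
```

```bash
python3 - <<'E'
from h import *
st()
s=snap("scene","5")
cv2.imwrite("pics/p7.png",crop(s,205,145,100,75,800,600))
# mallet yaw .19, origin (.4666,.4302): grasp at x=+45 mm
o=np.array([.4666,.4302]);g=o+.045*np.array([np.cos(.19),np.sin(.19)]);print(g)
plan([([*g,.22],down(.19),0)])
E
```

```text
t 15.35 pos [0.5537 0.1017 0.26  ] rot [-3.142 -0.004  1.649] F [ 1.2 -0.1 -1.3] M [-0.01 -0.19  0.  ] w 46.0 ff 0.0 q [ 0.27  0.41 -0.76  1.63  0.29  1.21 -0.47]
[0.51079019 0.43869865]
n=0 total tool shift cm [33.78 -1.95  4.83] turn [ 0.004 -0.01   1.46 ]
```

View pics/p7.png

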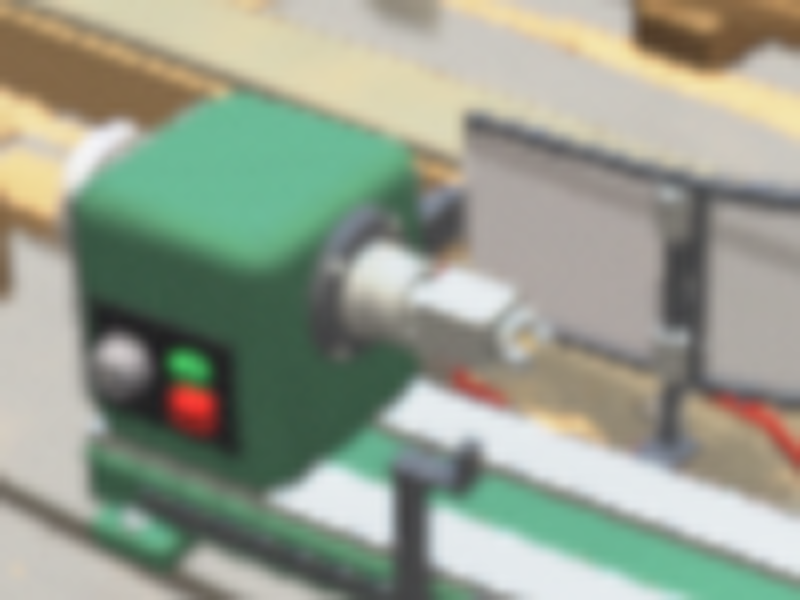

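The drive centre stays in the nose by itself at (480,310), with a small gap left to close.

Request:
step_arm(deltas="4.82 -0.28 0 0 0 0 0;4.82 -0.28 0 0 0 0 0;4.82 -0.28 0 0 0 0 0;4.82 -0.28 0 0 0 0 0;4.82 -0.28 0 0 0 0 0;4.82 -0.28 0 0 0 0 0;4.82 -0.28 0 0 0 0 0;0 0 0 0 0 -0.14 0;0 0 0 0 0 -0.14 0;0 0 0 0 0 -0.14 0;0 0 0 0 0 -0.14 0;0 0 0 0 0 -0.14 0")

```text
t: 16.6
tool_pos: [0.5081, 0.4365, 0.2592]
tool_rot: [3.14, -0.002, 2.355]
contact_force: [-0.1, 0.1, 0.1]
gripper_width: 0.501
finger_force: 0.0
```

Request:
step_arm(deltas="0 0 0 0 0 -0.14 0;0 0 0 0 0 -0.14 0;0 0 0 0 0 -0.14 0;0 0 0 0 0 -0.14 0;0 0 0 0 0 -0.14 0;0 0 0 0 0 -0.14 0;0 0 0 0 0 -0.14 0;0 0 3 0 0 0 0;0 0 3 0 0 0 0;0 0 0 0 0 0 0")

```text
t: 17.6
tool_pos: [0.5076, 0.4343, 0.1952]
tool_rot: [-3.141, -0.004, -2.954]
contact_force: [0.0, -0.3, -0.2]
gripper_width: 0.502
finger_force: 0.0
```

```bash
python3 - <<'E'
from h import *
st(); plan([([.5108,.4387,.02],down(np.pi+.19),0)])
E
```

```text
t 17.6 pos [0.5076 0.4343 0.1952] rot [-3.141 -0.004 -2.954] F [ 0.  -0.3 -0.2] M [ 0.1  -0.14  0.01] w 46.2 ff 0.0 q [-0.19  0.77 -1.09  1.43  0.69  1.35  0.45]
n=0 total tool shift cm [-0.47  0.39 17.52] turn [-0.001 -0.004 -0.003]
```

Request:
step_arm(deltas="-0.47 0.39 4 0 0 0 0;0 0 4 0 0 0 0;0 0 4 0 0 0 0;0 0 3 0 0 0 0;0 0 2 0 0 0 0;0 0 1.3 0 0 0 0;0 0 0 0 0 0 1;0 0 0 0 0 0 1;0 0 0 0 0 0 1;0 0 0 0 0 0 1;0 0 0 0 0 0 1;0 0 0 0 0 0 1", grip_force=60)

```text
t: 18.8
tool_pos: [0.5127, 0.4419, 0.0181]
tool_rot: [3.138, 0.002, -2.955]
contact_force: [-0.9, -3.4, 6.3]
gripper_width: 0.234
finger_force: 60.0
```

```bash
python3 - <<'E'
from h import *
st()
t=snap("top","6")
E
```

```text
t 18.8 pos [0.5127 0.4419 0.0181] rot [ 3.138e+00  2.000e-03 -2.955e+00] F [-0.9 -3.4  6.3] M [-0.54 -0.06 -0.1 ] w 21.5 ff 60.0 q [-0.24  0.95 -0.97  1.57  0.86  1.09  0.33]
```

Request:
step_arm(deltas="0 0 -1 0 0 0 1;0 0 -2 0 0 0 1;0 0 -4 0 0 0 1;0 0 -4 0 0 0 1;0 0 -4 0 0 0 1;0 0 -4 0 0 0 1;0 0 -3 0 0 0.054 1;0 0 0 0 0 0.053 1;0 0 0 0 0 0 1")

```text
t: 19.75
tool_pos: [0.5117, 0.4416, 0.2392]
tool_rot: [3.137, 0.002, -3.062]
contact_force: [0.1, -0.9, -4.5]
gripper_width: 0.231
finger_force: 60.0
```

Request:
step_arm(deltas="0.33 -2 0 0 0 0 1;0.33 -3.9 0 0 0 0 1;0.33 -3.9 0 0 0 0 1;0.33 -3.9 0 0 0 0 1;0.33 -3.9 0 0 0 0 1;0.33 -3.9 0 0 0 0 1;0.33 -3.9 0 0 0 0 1;0.33 -3.9 0 0 0 0 1;0.33 -3.9 0 0 0 0 1;0.33 -3.9 0 0 0 0 1;0.33 -3.9 0 0 0 0 1;0.33 -3.9 0 0 0 0 1")

```text
t: 20.95
tool_pos: [0.5077, -0.0114, 0.2352]
tool_rot: [3.139, -0.001, -3.059]
contact_force: [0.9, -0.2, -4.2]
gripper_width: 0.234
finger_force: 60.0
```

```bash
python3 - <<'E'
from h import *
st(); plan([([.5106,-.0267,.2],down(np.pi+.08),0)])
E
```

```text
t 20.95 pos [ 0.5077 -0.0114  0.2352] rot [ 3.139e+00 -1.000e-03 -3.059e+00] F [ 0.9 -0.2 -4.2] M [ 0.06 -0.09  0.02] w 21.5 ff 60.0 q [ 0.78  0.5  -1.22  1.78  0.5   1.22  1.08]
n=0 total tool shift cm [-0.17 -1.56  3.51] turn [ 0.002 -0.001  0.003]
```

Request:
step_arm(deltas="-0.17 -1 2 0 0 0 1;0 -0.56 3 0 0 0 1;0 0 0 0 0 0 1")

```text
t: 21.25
tool_pos: [0.5088, -0.0272, 0.182]
tool_rot: [3.139, -0.006, -3.062]
contact_force: [0.0, -0.3, -3.5]
gripper_width: 0.233
finger_force: 60.0
```

```bash
python3 - <<'E'
from h import *
st(); plan([([.5106,-.0267,.1141],down(np.pi+.08),0)])
E
```

```text
t 21.25 pos [ 0.5088 -0.0272  0.182 ] rot [ 3.139 -0.006 -3.062] F [ 0.  -0.3 -3.5] M [0.12 0.09 0.02] w 21.4 ff 60.0 q [ 0.77  0.56 -1.16  1.84  0.57  1.13  1.05]
n=0 total tool shift cm [-0.23  0.02  6.79] turn [ 0.003 -0.006  0.   ]
```

Request:
step_arm(deltas="-0.2 0 3 0 0 0 1;0 0 2.5 0 0 0 1;0 0 1.2 0 0 0 1;0 0 0 0 0 0 1;0 0 0 0 0 0 1")

```text
t: 21.75
tool_pos: [0.5141, -0.0239, 0.1194]
tool_rot: [3.138, 0.001, -3.06]
contact_force: [0.6, -0.6, -3.9]
gripper_width: 0.231
finger_force: 60.0
```

```bash
python3 - <<'E'
from h import *
st()
s=snap("scene","7");t=snap("top","7")
cv2.imwrite("pics/p8.png",np.hstack([crop(s,205,145,100,100,400,400),crop(t,220,155,70,70,400,400)]))
E
```

```text
t 21.75 pos [ 0.5141 -0.0239  0.1194] rot [ 3.138e+00  1.000e-03 -3.060e+00] F [ 0.6 -0.6 -3.9] M [ 0.09 -0.1   0.02] w 21.3 ff 60.0 q [ 0.71  0.63 -1.09  1.91  0.66  1.02  0.97]
```

View pics/p8.png

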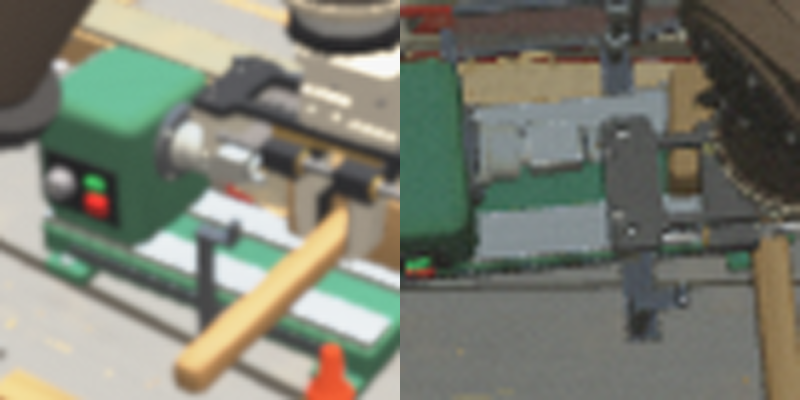

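The mallet's face (668,130 in the top panel) is about 39 mm clear of the spur end (600,145) and centred on it. The handle clears the post and the bottle.

Request:
step_arm(deltas="0 0 0.4 0 0 0 1;0 1 0 0 0 0 1;0 1 0 0 0 0 1;0 0.8 0 0 0 0 1;0 0.4 0 0 0 0 1;0 0 0 0 0 0 1")

```text
t: 22.45
tool_pos: [0.5109, 0.0084, 0.1145]
tool_rot: [3.138, 0.001, -3.06]
contact_force: [0.8, 0.4, -3.9]
gripper_width: 0.231
finger_force: 60.0
```

Request:
step_arm(deltas="0 0.4 0 0 0 0 1;0 0.4 0 0 0 0 1;0 0 0 0 0 0 1")

```text
t: 22.75
tool_pos: [0.5101, 0.0131, 0.1139]
tool_rot: [-3.141, -0.001, -3.064]
contact_force: [-0.0, -5.8, -2.7]
gripper_width: 0.237
finger_force: 60.0
```

```bash
python3 - <<'E'
from h import *
st()
E
```

```text
t 22.75 pos [0.5101 0.0131 0.1139] rot [-3.141e+00 -1.000e-03 -3.064e+00] F [-0.  -5.8 -2.7] M [-1.17 -0.08 -0.19] w 21.8 ff 60.0 q [ 0.63  0.63 -1.08  1.92  0.66  1.    0.89]
```

Request:
step_arm(deltas="0 -1.2 0 0 0 0 1;0 0 0 0 0 0 1;0 1 0 0 0 0 1;0 0.9 0 0 0 0 1;0 0 0 0 0 0 1")

```text
t: 23.25
tool_pos: [0.5099, 0.0162, 0.1137]
tool_rot: [-3.134, -0.002, -3.066]
contact_force: [1.6, -24.0, -0.8]
gripper_width: 0.234
finger_force: 60.0
```

```bash
python3 - <<'E'
from h import *
st()
E
```

```text
t 23.25 pos [0.5099 0.0162 0.1137] rot [-3.134e+00 -2.000e-03 -3.066e+00] F [  1.6 -24.   -0.8] M [-4.74 -0.6  -0.07] w 21.5 ff 60.0 q [ 0.61  0.63 -1.08  1.92  0.67  1.01  0.87]
```

Request:
step_arm(deltas="0 0.3 0 0 0 0 1;0 0 0 0 0 0 1;0 0 0 0 0 0 1")

```text
t: 23.55
tool_pos: [0.5099, 0.0163, 0.1136]
tool_rot: [-3.131, -0.003, -3.069]
contact_force: [2.8, -33.0, 4.0]
gripper_width: 0.233
finger_force: 60.0
```

```bash
python3 - <<'E'
from h import *
st()
E
```

```text
t 23.55 pos [0.5099 0.0163 0.1136] rot [-3.131e+00 -3.000e-03 -3.069e+00] F [  2.8 -33.    4. ] M [-6.44 -0.52  0.03] w 21.4 ff 60.0 q [ 0.61  0.63 -1.08  1.92  0.67  1.01  0.87]
```

Request:
step_arm(deltas="0 -1.5 0 0 0 0 1;0 0 0 0 0 0 1;0 1 0 0 0 0 1;0 1 0 0 0 0 1;0 0 0 0 0 0 1")

```text
t: 24.05
tool_pos: [0.5096, 0.0165, 0.1127]
tool_rot: [-3.123, -0.004, -3.071]
contact_force: [4.2, -50.7, 2.3]
gripper_width: 0.231
finger_force: 60.0
```

```bash
python3 - <<'E'
from h import *
st()
E
```

```text
t 24.05 pos [0.5096 0.0165 0.1127] rot [-3.123 -0.004 -3.071] F [  4.2 -50.7   2.3] M [-10.34  -1.08   0.02] w 21.2 ff 60.0 q [ 0.6   0.63 -1.07  1.92  0.67  1.01  0.86]
```

Request:
step_arm(deltas="0 -1 0 0 0 0 1;0 -2 0 0 0 0 1;0 -2 0 0 0 0 1;0 -1.5 -2 0 0 0 1;0 0 -4 0 0 0 1;0 0 -4 0 0 0 1;0 0 -2.6 0 0 0 1;0 0 0 0 0 0 1")

```text
t: 24.85
tool_pos: [0.5163, -0.0314, 0.2439]
tool_rot: [3.138, 0.007, -3.059]
contact_force: [-0.0, 0.7, -4.3]
gripper_width: 0.23
finger_force: 60.0
```

```bash
python3 - <<'E'
from h import *
st(); plan([([.5127,.4419,.24],down(np.pi+.08),0)])
s=snap("scene","8");t=snap("top","8")
cv2.imwrite("pics/p9.png",np.hstack([crop(s,225,155,66,66,400,400),crop(t,220,155,60,60,400,400)]))
E
```

```text
t 24.85 pos [ 0.5163 -0.0314  0.2439] rot [ 3.138  0.007 -3.059] F [-0.   0.7 -4.3] M [ 0.19 -0.07  0.  ] w 21.2 ff 60.0 q [ 0.81  0.5  -1.2   1.75  0.49  1.23  1.14]
n=0 total tool shift cm [-3.57 47.19  0.6 ] turn [0.004 0.007 0.003]
```

View pics/p9.png

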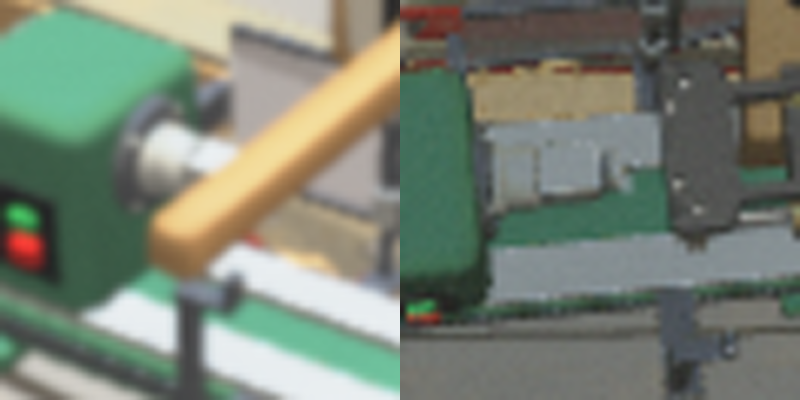

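The collar sits flush against the nose (no gap at (538,170)), and the mallet is clear of it.

Request:
step_arm(deltas="-0.3 2 0 0 0 0 1;-0.3 4.1 0 0 0 0 1;-0.3 4.1 0 0 0 0 1;-0.3 4.1 0 0 0 0 1;-0.3 4.1 0 0 0 0 1;-0.3 4.1 0 0 0 0 1;-0.3 4.1 0 0 0 0 1;-0.3 4.1 0 0 0 0 1;-0.3 4.1 0 0 0 0 1;-0.3 4.1 0 0 0 0 1;-0.3 4.1 0 0 0 0 1;-0.3 4.1 0 0 0 0 1")

```text
t: 26.15
tool_pos: [0.511, 0.4393, 0.2387]
tool_rot: [3.141, -0.002, -3.06]
contact_force: [0.2, -0.5, -3.9]
gripper_width: 0.235
finger_force: 60.0
```

Request:
step_arm(deltas="0 0 0 0 0 -0.05 1;0 0 3 0 0 -0.054 1;0 0 4 0 0 0 1;0 0 4 0 0 0 1;0 0 3 0 0 0 1;0 0 3 0 0 0 1;0 0 2 0 0 0 1;0 0 1 0 0 0 1;0 0 0 0 0 0 1;0 0 0 0 0 0 1")

```text
t: 27.15
tool_pos: [0.5125, 0.4388, 0.0425]
tool_rot: [3.138, 0.001, -2.957]
contact_force: [0.3, 0.0, -3.2]
gripper_width: 0.233
finger_force: 60.0
```

```bash
python3 - <<'E'
from h import *
st(); plan([([.5127,.4419,.0185],down(np.pi+.187),0)])
E
```

```text
t 27.15 pos [0.5125 0.4388 0.0425] rot [ 3.138e+00  1.000e-03 -2.957e+00] F [ 0.3  0.  -3.2] M [ 0.17 -0.03 -0.01] w 21.4 ff 60.0 q [-0.25  0.89 -0.92  1.57  0.78  1.08  0.38]
n=0 total tool shift cm [-0.07  0.29  2.4 ] turn [ 0.004  0.001 -0.003]
```

Request:
step_arm(deltas="0 0.3 1 0 0 0 1;0 0 0.8 0 0 0 1;0 0 0.5 0 0 0 1;0 0 0.1 0 0 0 1;0 0 0 0 0 0 1;0 0 0 0 0 0 1")

```text
t: 27.75
tool_pos: [0.512, 0.4414, 0.0183]
tool_rot: [3.138, 0.001, -2.957]
contact_force: [-2.1, -0.3, 4.2]
gripper_width: 0.233
finger_force: 60.0
```

```bash
python3 - <<'E'
from h import *
st()
E
```

```text
t 27.75 pos [0.512  0.4414 0.0183] rot [ 3.138e+00  1.000e-03 -2.957e+00] F [-2.1 -0.3  4.2] M [-0.46  0.13 -0.07] w 21.4 ff 60.0 q [-0.27  0.92 -0.9   1.58  0.8   1.05  0.36]
```

Down on the table; release and retreat upward.

Request:
step_arm(deltas="0 0 0 0 0 0 0.3;0 0 0 0 0 0 0;0 0 0 0 0 0 0;0 0 0 0 0 0 0;0 0 -1 0 0 0 0;0 0 -4 0 0 0 0;0 0 -4 0 0 0 0;0 0 -4 0 0 0 0;0 0 -4 0 0 0 0;-2 0 -4 0 0 0 0;0 0 0 0 0 0 0;0 0 0 0 0 0 0")

```text
t: 28.95
tool_pos: [0.532, 0.4445, 0.2291]
tool_rot: [3.137, 0.002, -2.958]
contact_force: [-0.2, 0.0, -1.7]
gripper_width: 0.499
finger_force: 0.0
```

```bash
python3 - <<'E'
from h import *
st()
s=snap("scene","9");t=snap("top","9")
cv2.imwrite("pics/p10.png",np.vstack([crop(t,110,150,280,100,800,286),crop(s,150,130,224,88,800,314)]))
E
```

```text
t 28.95 pos [0.532  0.4445 0.2291] rot [ 3.137e+00  2.000e-03 -2.958e+00] F [-0.2  0.  -1.7] M [ 0.09 -0.08 -0.03] w 45.9 ff 0.0 q [-0.23  0.75 -1.02  1.33  0.62  1.39  0.53]
```

View pics/p10.png

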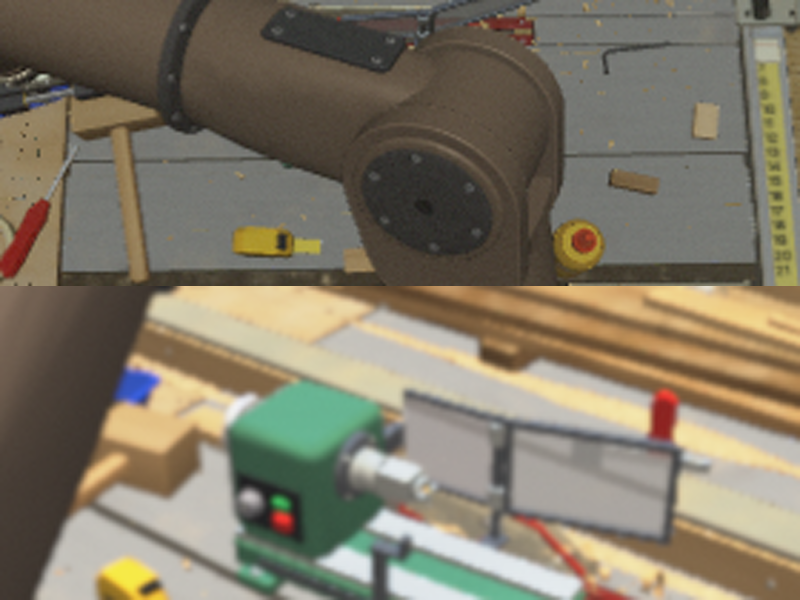

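The mallet lies flat at (130,200), the gate is fully back, and the drive centre is flush in the nose at (395,475). The offcuts, hex key, tape and bottle that can be seen stand where they were.

```bash
python3 -c "
from plant import bot
print(bot.finish_job())"
```

```text
the job is handed in; nothing more can be done
None
```

I handed the job in at about 29 s of the 72 s allowed: the gate is swung back (about 1.8 of 1.9 rad), the drive centre did not move under a 50 N push and sits flush on the nose in the picture, the mallet is flat on the table where it was, and nothing else I could see had moved (the arm partly hid the wooden strip in the last picture).

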